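Free the seized microscope stage and lock it at its stop

ROBOT

A 7-joint arm with a two-finger parallel gripper is mounted at the origin on the work surface. World frame = base frame: x ahead of the robot, y to its left, z up, the work surface at z = 0. Lengths are in m, angles in rad, forces in N, time in s.
With the tool pointing down it reaches from about 0.425 to 0.875 m from the base axis. Payload 8.4 kg.
Tool frame: the origin (TCP) lies midway between the tips of the shut fingers; the grasp point (between the pads) lies grasp_offset behind it (grasp_offset is the distance from the TCP to the grasp point, in m); z points along the fingers, y is the direction in which the jaws open and shut (so a half turn about z gives the same grasp; the last joint's range is limited). The gripper opens to 85 mm and grips with 20 to 120 N. Pads are 22 mm wide; open, the fingers measure 114 mm over their backs; the gripper's body (76 mm by 85 mm) begins 54 mm behind the grasp point. The pads swing forward as they close: fully open they stand 13 mm farther back than shut.
Start: joints at [1.051, 0.333, 0.04, 1.465, -0.013, 1.343, -0.059], TCP at [0.265, -0.593, 0.231] pointing down, gripper open.
Joint ranges: [-2.58, 2.58], [-0.38, 2.09], [-1.3, 1.39], [0.25, 2.4], [-1.5, 4.64], [0.08, 2.09], [-2.65, 2.65]. Speed limits (rad/s): [2.22, 2.22, 2.79, 2.79, 3.14, 3.14, 3.14].

INTERFACE

Orientations are given as a unit quaternion [w, x, y, z].
In Python, from rig import * gives the robot as it stands. The module is installed in compiled form; this text tells all that it offers. Calls block until the motion is done:
- reach(position, orientation): joint-space move of the TCP to a pose.
- move_straight(position, rot=None, rate=0.15): straight line of the TCP; rot=None keeps the orientation; rate is the mean speed in m/s.
- goto_joints(angles): joint-space move.
- gripper_to(opening, grasp_force=None): opening from 0.0 (shut) to 1.0 (fully open); grasp_force is the grip in N (None keeps the last); returns when the fingers have stopped.
- pause(seconds).
- solve_ik(position, orientation): joint angles nearest the present ones, or None.
- state(): the state.
- snapshot(name): name is "side" or "top"; returns the picture (400x640x3 uint8, blue, green, red); there is no depth.
- get_calibration(name): a dict with "fx", "fy", "cx", "cy" (pixels), "k1" (the pictures are not rectified: a ray, as slopes to the right and down, at radius r is drawn at 1 + k1 r^2 times it, then the intrinsics apply), "camera_from_world" (4x4, takes a point from world to camera coordinates). Camera axes: x right, y down, z forward; pixel columns grow to the right and rows downward; lengths in m; the calibration is good to about 2 mm. A picture is of the moment at which its call begins. get_calibration takes no time and is no camera call.
A pose or a line that the arm cannot do raises Unreachable and nothing moves.
- finish_job(): hands the job in, once; it reports no verdict.
The state is a dict: "clock": time; "q": joint angles; "dq": joint speeds; "joint_torque": joint torques, N m; "position": TCP position; "eef_rot": TCP orientation; "ft_force": force on the tool from outside, world axes, zero at the start; "wrist_torque": the same for the moment, N m; "finger_gap": opening from 0.0 (shut) to 1.0 (fully open).
Only numpy, scipy, OpenCV 4.12 (cv2) and the standard library are available. Lean on these libraries where they do the work, as an engineer would, in place of code of your own. Each camera call takes 0.05 s, during which the arm holds its last target.

TASK

The carriage of this hand-moved microscope stage has seized on its rail with old grease and rust: take it by its thumb grip and work it loose with short strokes out and back until it runs, then bring it fully home against the lock block at the far end of the rail. Then turn the lock knob clockwise until its white line points straight at the white line engraved on the block, and let go. Leave the objective, grease jar, screwdriver and slide box where they are.

Things in the scene. Friction and masses are not known exactly. Their poses are not given: they have to be found in the camera images.
- stage: Microscope stage screwed to a fixed cast stand: black plate 184 x 306 mm, top 64 mm above the bench. Origin: on the bench under the plate's middle; x across the rail, y along the rail from near stop to lock block, z up. The rusty steel rail, 26 mm wide, lies along y at x = 60 mm. Near stop: top at 86 mm. Lock block: dark grey, 94 (x) by 52 mm (y), top at 92 mm, centre x 42, y 121 mm.
- carriage (a joint): Position of the aluminium carriage along the rail, m, growing along the stage's +y: 0 at the near stop, 0.100 hard against the lock block. It starts at 0.011 to 0.013. Sliding takes about 5 N; move it at 0.03 to 0.08 m/s. While seized it moves only a short way: going out it binds solid somewhere between 0.018 and 0.033, coming back at 0.002 to 0.004. Pushing harder than 15 to 20 N does not help.
- rail_mid (a point): Middle of the rail's top face, 78 mm up. The seizure: each stroke out to the bind and then back to the other bind crumbles some crust, and the next bind out lies about 3 mm farther. After two to five binds out (it differs from time to time), each followed by a stroke back, the next stroke out does not bind: the carriage runs to 0.100. Strokes that stop several mm short of the binds do nothing.
- thumb_grip (a point): Centre of the black upright thumb grip on the carriage, moves with it: a block 44 mm long (stage y, along the rail), 20 mm thick (stage x), standing from 90 to 126 mm above the bench on a flat aluminium saddle (46 x 100 mm, top at 90 mm); this point is 108 mm up. Axes as the stage's. It can be taken across its length or its thickness. With the carriage home it is 95 mm from the knob's axis.
- knob_grip (a point): On the upright axis of the lock knob on the lock block (stage x = 60, y = 120 mm), 116 mm up, mid-height of its wing: a black bar 14 mm thick, 65 mm long (27 mm from axis to pointed end, 38 mm to the round end, 20 mm wide), from 98 to 132 mm above the bench over a steel hub. Its x axis points from the axis to the pointed end, along the white line on the bar's top; z up.
- lock_knob (a joint): Angle of the lock knob, rad: 0 when its white line points straight at the index line; positive is anticlockwise seen from above. It starts unlocked at 0.9 to 1.45, so it is turned clockwise, and stays where it is left (friction 0.1 N m). Its stops are at -0.6 and 1.8, so it can be turned too far.
- lock_index (a point): Middle of the white index line engraved on the top of the lock block, 92 mm above the bench, 44 mm from the knob's axis towards the stage's -x; the line is 20 mm long and runs straight at the axis.
- objective_mid (a point): Bystander: microscope objective standing nose down, black and steel, 35 mm in diameter, 62 mm high; point at mid-height.
- grease_jar_mid (a point): Bystander: low round jar, 62 mm in diameter, 52 mm high; point at mid-height.
- screwdriver_mid (a point): Bystander: screwdriver lying on the bench, 170 mm long, black handle 26 mm thick; point at its middle.
- slide_box_mid (a point): Bystander: closed grey box for slides, 102 x 87 x 36 mm; point at its middle.

How it is judged:
By the outcome, as a careful person would: the job done as asked, in the order asked, and still so for the second after the job is handed in, with the robot touching nothing.
It also fails if it takes over 61 s, if anything falls off the work surface, if the arm or the gripper's body presses on something with over 40 N, if the wrist force passes 120 N, or if a joint passes its speed limit or range.

## Working session

There is one attempt and no reset: what is moved stays moved. The work goes in short steps, each a Python script; the robot and the scene stay as the last script left them, time stands still between calls to the robot, and variables do not carry over. Pictures are saved under pics/ and viewed, and the job is handed in when it is done.

```bash
mkdir -p pics; ls; python3 - <<'E'
from rig import *
import cv2
for n in("top","side"):
    im=snapshot(n); cv2.imwrite(f"pics/{n}0.png",im)
    c=get_calibration(n); print(n,c)
s=state(); print(s)
E
```

```text
pics
top {'fx': 361.1736808737005, 'fy': 361.1736808737005, 'cx': 315.5998473998854, 'cy': 197.67308029288031, 'k1': -0.07698369711978102, 'camera_from_world': array([[ 8.29931812e-04, -9.99992775e-01, -3.70951816e-03,
        -1.02238109e-02],
       [-9.90476907e-01, -3.11309225e-04, -1.37678614e-01,
         5.39119652e-01],
       [ 1.37676464e-01,  3.78845593e-03, -9.90470009e-01,
         1.07958543e+00],
       [ 0.00000000e+00,  0.00000000e+00,  0.00000000e+00,
         1.00000000e+00]])}
side {'fx': 402.49740880244565, 'fy': 402.49740880244565, 'cx': 322.26192821103604, 'cy': 200.5501815634081, 'k1': -0.044663314938414696, 'camera_from_world': array([[ 0.99892759, -0.04599215, -0.00532782, -0.53851948],
       [-0.03532064, -0.68258881, -0.72994861,  0.07892193],
       [ 0.02993519,  0.72935399, -0.68348127,  1.24003151],
       [ 0.        ,  0.        ,  0.        ,  1.        ]])}
{'clock': 0.1, 'q': array([ 1.05078245,  0.33384676,  0.0398605 ,  1.46617298, -0.01337458,
        1.34330869, -0.05849693]), 'dq': array([-0.00069648, -0.00122675,  0.00045348, -0.00288208,  0.00016708,
       -0.00152256,  0.0010133 ]), 'joint_torque': array([ 2.79999920e-03, -6.60008383e+01,  1.36915997e+00, -4.06475616e+01,
        1.68736652e-02,  8.86756112e-03,  7.46565365e-05]), 'position': array([ 0.26533545, -0.59292711,  0.23051065]), 'eef_rot': array([-7.04207087e-04,  9.77945171e-01,  2.08860486e-01, -2.11112580e-04]), 'ft_force': array([-0.25536957, -0.28090734,  0.50015749]), 'wrist_torque': array([ 0.01291725, -0.00969605,  0.06396123]), 'finger_gap': 1.0002448047185124}
```

View pics/top0.png

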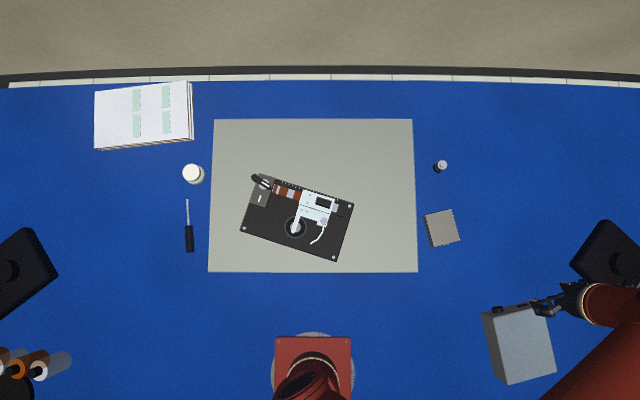

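View pics/side0.png

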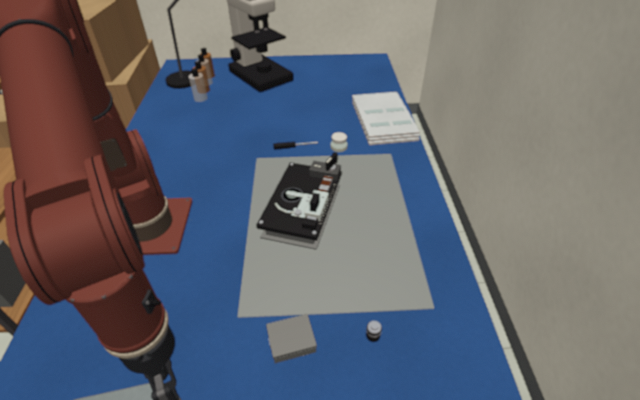

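```bash
python3 - <<'E'
import cv2
im=cv2.imread("pics/top0.png")[165:270,230:360]; cv2.imwrite("pics/topc.png",cv2.resize(im,None,fx=5.5,fy=5.5,interpolation=cv2.INTER_CUBIC))
im=cv2.imread("pics/side0.png")[140:255,245:355]; cv2.imwrite("pics/sidec.png",cv2.resize(im,None,fx=5,fy=5,interpolation=cv2.INTER_CUBIC))
E
```

```text
(no output)
```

View pics/topc.png

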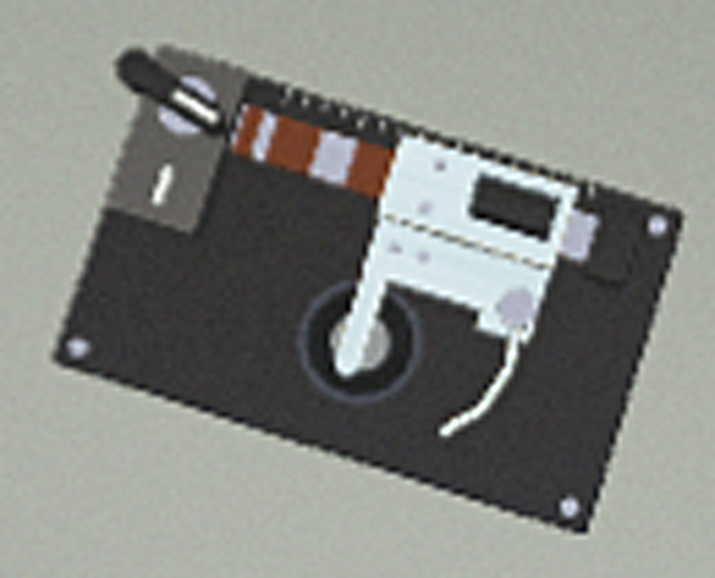

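View pics/sidec.png

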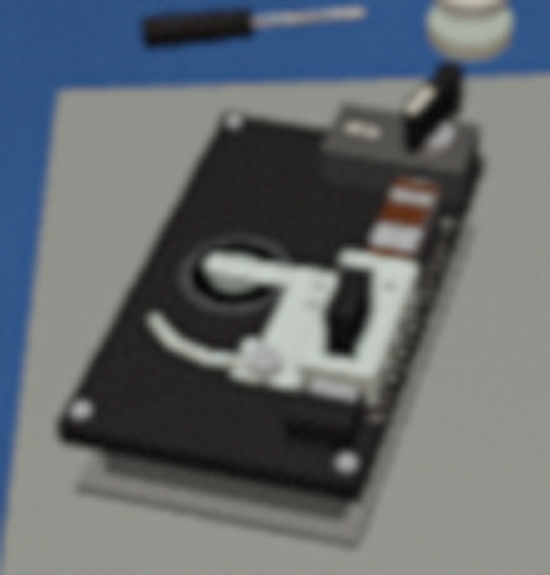

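```bash
cat > h.py <<'E'
import numpy as np, cv2
from rig import *
from scipy.optimize import least_squares
def proj(n,P):
    c=get_calibration(n); T=c["camera_from_world"]; p=np.atleast_2d(P)@T[:3,:3].T+T[:3,3]
    s=p[:,:2]/p[:,2:]; s=s*(1+c["k1"]*(s**2).sum(1,keepdims=True))
    return s*[c["fx"],c["fy"]]+[c["cx"],c["cy"]]
def unproj(n,uv,z):
    f=lambda xy: (proj(n,[xy[0],xy[1],z])[0]-uv)
    return least_squares(f,[0.55,0.]).x
E
python3 - <<'E'
from h import *
t=lambda x,y:((x+.5)/5.5-.5+230,(y+.5)/5.5-.5+165)
s=lambda x,y:((x+.5)/5-.5+245,(y+.5)/5-.5+140)
F=[("top",t(54,362),(-.092,.153,.064)),("top",t(588,532),(-.092,-.153,.064)),("top",t(683,212),(.092,-.153,.064)),
("top",t(162,184),(.016,.120,.092)),
("side",s(62,432),(-.092,-.153,.064)),("side",s(358,493),(.092,-.153,.064)),("side",s(225,113),(-.092,.153,.064)),("side",s(362,130),(.016,.12,.092))]
def W(p,P):
    c,sn=np.cos(p[2]),np.sin(p[2]); return np.array([p[0]+c*P[0]-sn*P[1],p[1]+sn*P[0]+c*P[1],P[2]])
def res(p): return np.concatenate([proj(n,W(p,P))[0]-uv for n,uv,P in F])
r=least_squares(res,[.55,.05,0],loss="soft_l1"); p=r.x; print(p); print(res(p).reshape(-1,2).round(2))
for sub in("top","side"):
    r2=least_squares(lambda q:np.concatenate([proj(n,W(q,P))[0]-uv for n,uv,P in F if n==sub]),p); print(sub,r2.x)
R=lambda xy:np.array([[np.cos(p[2]),np.sin(p[2])],[-np.sin(p[2]),np.cos(p[2])]])@(np.array(xy)-p[:2])
g=unproj("top",t(513,208),.126); print("grip",g,"stage",R(g)); g=unproj("side",s(352,283),.126); print("gripS",g,R(g))
a=unproj("top",t(178,95),.132);b=unproj("top",t(225,128),.132);c=unproj("top",t(130,65),.132)
print("knob",R(a),R(b),R(c)); print("axis",W(p,(.06,.12,.116)))
d=R(b)-R(c); print("angle from -x:",np.arctan2(d[1],d[0])-np.pi)
for n in("objective",):pass
E
```

```text
[ 0.47855039  0.04530886 -0.3065787 ]
[[-0.29 -0.22]
 [ 0.31  0.36]
 [ 1.08 -0.41]
 [ 0.54  0.11]
 [-1.37 -1.16]
 [ 1.23 -1.16]
 [-0.35 -0.63]
 [ 0.12  0.24]]
top [ 0.47845711  0.04657677 -0.30452832]
side [ 0.4788455   0.04225323 -0.30893663]
grip [ 0.51322369 -0.03088742] stage [ 0.05605247 -0.06217902]
gripS [ 0.51773693 -0.02771456] [ 0.0593977  -0.05779202]
knob [0.05914087 0.12092105] [0.05007372 0.09206878] [0.06660405 0.14995228]
axis [0.57196853 0.14160555 0.116     ]
angle from -x: -4.990563793716225
```

```bash
cat >> h.py <<'E'
PS=np.array([.4785,.0455,-.3055])
def W(x,y,z):
    c,s=np.cos(PS[2]),np.sin(PS[2]); return np.array([PS[0]+c*x-s*y,PS[1]+s*x+c*y,z])
def Q(a): return [0,np.cos(a/2),np.sin(a/2),0]
def S(v):
    c,s=np.cos(PS[2]),np.sin(PS[2]); v=np.array(v)-[PS[0],PS[1],0]; return np.array([c*v[0]+s*v[1],-s*v[0]+c*v[1],v[2]])
def SF(v):
    c,s=np.cos(PS[2]),np.sin(PS[2]); return np.array([c*v[0]+s*v[1],-s*v[0]+c*v[1],v[2]])
E
python3 - <<'E'
from h import *
import rig; print(grasp_offset if 'grasp_offset' in dir(rig) else [d for d in dir(rig) if d[0]!='_'])
for P,a in((W(.06,-.063,.24),PS[2]),(W(.06,-.063,.1),PS[2]),(W(.06,.03,.1),PS[2]),(W(.06,.12,.11),PS[2]+1.29),(W(.06,.12,.11),PS[2])):
    print(solve_ik(P,Q(a)))
reach(W(.06,-.063,.2),Q(PS[2]))
s=state(); print(s["clock"],s["q"],S(s["position"]),s["ft_force"])
cv2.imwrite("pics/s1.png",cv2.resize(snapshot("side")[100:260,225:375],None,fx=3.7,fy=3.7,interpolation=cv2.INTER_CUBIC))
E
```

```text
0.0187
[ 0.4297141   0.08952362 -0.47762046  1.74919218  0.04251258  1.31307335
 -1.93340823]
[ 0.38484033  0.21309728 -0.45079093  1.91974741  0.10755363  1.03204244
 -1.988678  ]
[ 0.32770758  0.29351262 -0.58911475  1.84494152  0.18555431  1.05789118
 -2.20953909]
[ 0.35524757  0.43088327 -0.83666952  1.72678898  0.34826259  1.1400175
 -1.17034229]
[ 0.26323088  0.39437581 -0.7127944   1.73097617  0.28268688  1.12162744
 -2.41207584]
2.3 [ 0.419556    0.11622384 -0.4708082   1.80530136  0.05596072  1.23311798
 -1.94452714] [ 0.06036072 -0.06387783  0.19997239] [-0.41346991 -0.11783242  0.48801303]
```

View pics/s1.png

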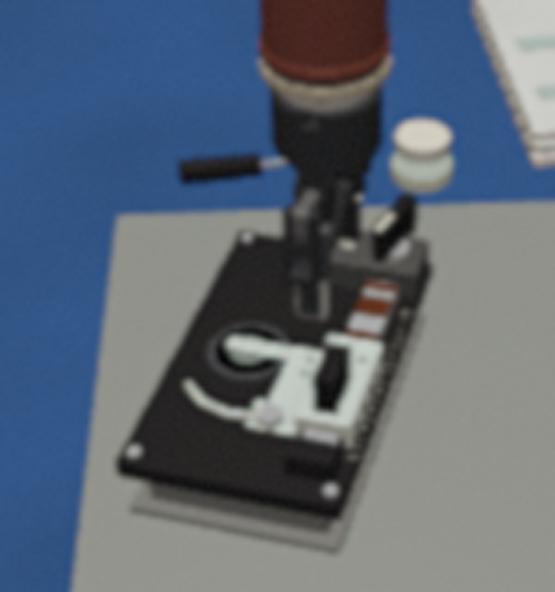

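```bash
python3 - <<'E'
from h import *
move_straight(W(.06,-.063,.095),rate=.15)
s=state(); print(s["clock"],S(s["position"]),SF(s["ft_force"]))
gripper_to(0.0,60)
s=state(); print(s["clock"],S(s["position"]),SF(s["ft_force"]),s["finger_gap"],s["wrist_torque"])
cv2.imwrite("pics/s2.png",cv2.resize(snapshot("side")[100:260,225:375],None,fx=3.7,fy=3.7,interpolation=cv2.INTER_CUBIC))
cv2.imwrite("pics/t2.png",cv2.resize(snapshot("top")[150:270,230:360],None,fx=5,fy=5,interpolation=cv2.INTER_CUBIC))
E
```

```text
3.2 [ 0.06060153 -0.06283119  0.09580466] [-0.57406808 -0.03186872  0.26643214]
3.6667 [ 0.06036194 -0.06277582  0.09585378] [-0.87854816 -0.21439749  5.86977237] 0.509521164572901 [ 0.12611821  0.33054773 -0.14324105]
```

View pics/s2.png

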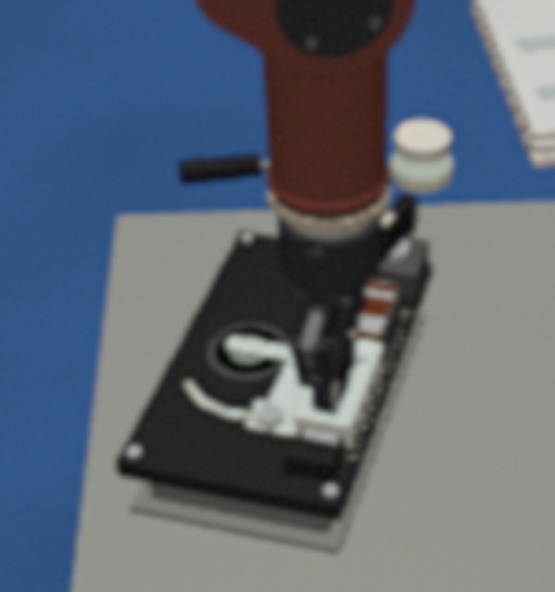

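View pics/t2.png

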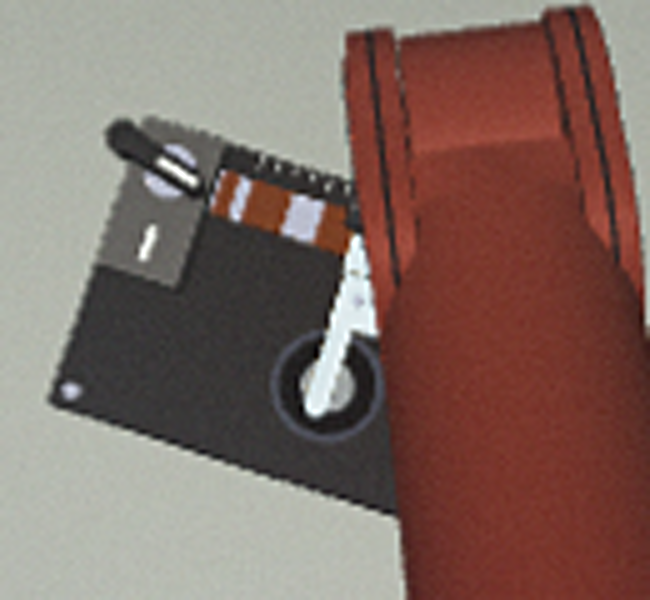

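```bash
cat >> h.py <<'E'
def stroke(sign,y0,ymax,lim=14,step=.004,rate=.05,x=.0604,z=.0958,verbose=True):
    y=y0; out=[]
    while (ymax-y)*sign>1e-6:
        y=y+sign*min(step,abs(ymax-y))
        move_straight(W(x,y,z),rate=rate)
        s=state(); p=S(s["position"]); f=SF(s["ft_force"]); out.append((round(1e3*y,1),round(1e3*p[1],1),round(f[1],1)))
        if abs(f[1])>lim: break
    if verbose: print("out" if sign>0 else "back",s["clock"],out,f.round(1),(p*1e3).round(1))
    return y,p[1],f
E
python3 - <<'E'
from h import *
stroke(1,-.0628,-.035)
E
```

```text
out 4.7667 [(-58.8, np.float64(-59.1), np.float64(-2.7)), (-54.8, np.float64(-54.9), np.float64(-2.8)), (-50.8, np.float64(-52.7), np.float64(-10.0)), (-46.8, np.float64(-52.1), np.float64(-22.3))] [ -5.  -22.3  10.2] [ 60.4 -52.1  95.8]
```

```bash
python3 - <<'E'
from h import *
y,p,f=stroke(-1,-.0525,-.085)
stroke(1,p,-.03)
E
```

```text
back 6.3583 [(-56.5, np.float64(-57.0), np.float64(-3.5)), (-60.5, np.float64(-60.0), np.float64(1.9)), (-64.5, np.float64(-64.2), np.float64(1.7)), (-68.5, np.float64(-68.3), np.float64(2.6)), (-72.5, np.float64(-71.6), np.float64(6.1)), (-76.5, np.float64(-72.4), np.float64(17.8))] [ 1.8 17.8 -3.9] [ 60.3 -72.4  95.9]
out 8.1667 [(np.float64(-68.4), np.float64(-68.2), np.float64(3.1)), (np.float64(-64.4), np.float64(-65.0), np.float64(-1.9)), (np.float64(-60.4), np.float64(-60.8), np.float64(-2.0)), (np.float64(-56.4), np.float64(-56.5), np.float64(-2.0)), (np.float64(-52.4), np.float64(-52.9), np.float64(-2.8)), (np.float64(-48.4), np.float64(-49.9), np.float64(-8.0)), (np.float64(-44.4), np.float64(-49.2), np.float64(-21.1))] [ -6.  -21.1  12.6] [ 60.5 -49.2  95.8]
```

Bind moved out 3 mm, as expected. I'll keep repeating strokes until it runs free.

```bash
python3 - <<'E'
from h import *
p=-.0495
for i in range(4):
    y,p,f=stroke(-1,p,-.085)
    y,p,f=stroke(1,p,-.020 if i<4 else .03)
    if abs(f[1])<14: print("free"); break
    if abs(SF(state()["ft_force"])[2])>35: print("z force"); break
E
```

```text
back 10.0 [(-53.5, np.float64(-53.8), np.float64(-3.7)), (-57.5, np.float64(-56.9), np.float64(2.4)), (-61.5, np.float64(-61.2), np.float64(1.6)), (-65.5, np.float64(-65.6), np.float64(1.3)), (-69.5, np.float64(-69.2), np.float64(3.2)), (-73.5, np.float64(-72.0), np.float64(8.9)), (-77.5, np.float64(-72.7), np.float64(20.7))] [ 1.6 20.7 -3.6] [ 60.3 -72.7  95.9]
out 12.075 [(np.float64(-68.7), np.float64(-68.6), np.float64(3.2)), (np.float64(-64.7), np.float64(-65.6), np.float64(-1.1)), (np.float64(-60.7), np.float64(-61.7), np.float64(-0.9)), (np.float64(-56.7), np.float64(-57.7), np.float64(-2.2)), (np.float64(-52.7), np.float64(-53.6), np.float64(-2.0)), (np.float64(-48.7), np.float64(-50.0), np.float64(-3.4)), (np.float64(-44.7), np.float64(-47.0), np.float64(-6.8)), (np.float64(-40.7), np.float64(-46.3), np.float64(-17.9))] [ -6.8 -17.9  13.9] [ 60.5 -46.3  95.8]
back 14.1667 [(np.float64(-50.3), np.float64(-51.6), np.float64(-2.4)), (np.float64(-54.3), np.float64(-54.7), np.float64(0.4)), (np.float64(-58.3), np.float64(-58.4), np.float64(1.6)), (np.float64(-62.3), np.float64(-6
[... 1540 characters left out ...]
, np.float64(-2.3)), (np.float64(-56.3), np.float64(-56.5), np.float64(-1.6)), (np.float64(-52.3), np.float64(-52.3), np.float64(-2.4)), (np.float64(-48.3), np.float64(-48.2), np.float64(-2.0)), (np.float64(-44.3), np.float64(-44.4), np.float64(-2.4)), (np.float64(-40.3), np.float64(-40.7), np.float64(-5.7)), (np.float64(-36.3), np.float64(-36.2), np.float64(-2.1)), (np.float64(-32.3), np.float64(-31.9), np.float64(-1.3)), (np.float64(-28.3), np.float64(-28.0), np.float64(-0.8)), (np.float64(-24.3), np.float64(-24.1), np.float64(-1.5)), (np.float64(-20.3), np.float64(-20.2), np.float64(-1.5)), (np.float64(-20.0), np.float64(-20.1), np.float64(-2.3))] [ 4.5 -2.3  0.2] [ 60.6 -20.1  95.8]
free
```

```bash
python3 - <<'E'
from h import *
move_straight(W(.0604,.014,.0958),rate=.06)
y,p,f=stroke(1,.014,.040,step=.003)
move_straight(W(.0604,p+.001,.0958),rate=.03)
s=state();print(s["clock"],S(s["position"]),SF(s["ft_force"]))
gripper_to(1.0)
s=state();print(s["clock"],S(s["position"]),SF(s["ft_force"]))
move_straight(W(.0604,p,.18),rate=.2)
reach(W(.0604,.12,.19),Q(PS[2]+1.29))
s=state();print(s["clock"],S(s["position"]))
cv2.imwrite("pics/s3.png",cv2.resize(snapshot("side")[100:260,225:375],None,fx=3.7,fy=3.7,interpolation=cv2.INTER_CUBIC))
cv2.imwrite("pics/t3.png",cv2.resize(snapshot("top")[150:270,230:360],None,fx=5,fy=5,interpolation=cv2.INTER_CUBIC))
E
```

```text
out 24.125 [(17.0, np.float64(16.9), np.float64(-0.9)), (20.0, np.float64(19.8), np.float64(-2.3)), (23.0, np.float64(22.7), np.float64(-1.4)), (26.0, np.float64(25.6), np.float64(-2.3)), (29.0, np.float64(25.6), np.float64(-14.9))] [  1.9 -14.9   6.6] [60.8 25.6 95.8]
24.375 [0.06083559 0.02557635 0.0958076 ] [ 4.38685745 -5.02751661 -0.21924924]
24.8667 [0.06016762 0.0269238  0.09575206] [-0.22124714 -1.01920223  0.2328356 ]
26.4417 [0.06019101 0.1193512  0.18911691]
```

View pics/s3.png

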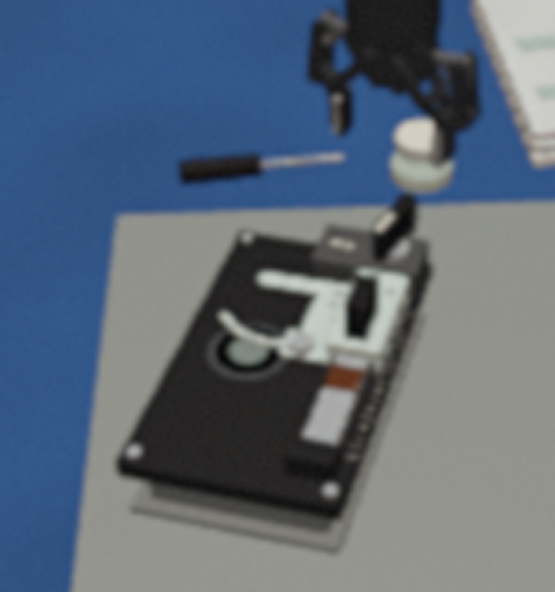

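View pics/t3.png

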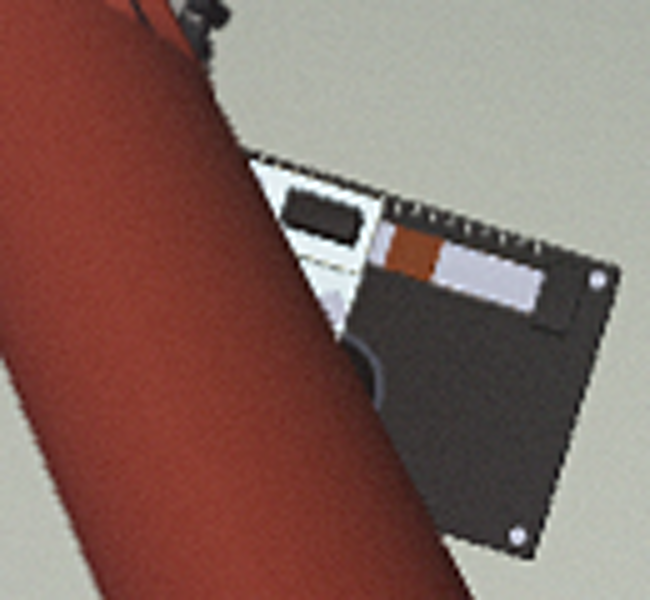

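```bash
python3 - <<'E'
from h import *
gripper_to(0.65)
ax=(.0602,.1205)
move_straight(W(*ax,.103),rate=.15)
s=state();print(s["clock"],S(s["position"]),SF(s["ft_force"]))
gripper_to(0,40)
s=state();print(s["clock"],S(s["position"]),SF(s["ft_force"]),s["finger_gap"],s["wrist_torque"])
cv2.imwrite("pics/s4.png",cv2.resize(snapshot("side")[100:260,225:375],None,fx=3.7,fy=3.7,interpolation=cv2.INTER_CUBIC))
E
```

```text
27.6833 [0.06054638 0.12096421 0.10379624] [ 7.41305951e-01 -1.12955000e-04  8.10166841e-01]
28.1333 [0.0600157  0.12093891 0.1038859 ] [-3.80199467 -1.28843117  6.38025392] 0.15817824735992198 [0.00415257 0.67578991 0.04574562]
```

View pics/s4.png

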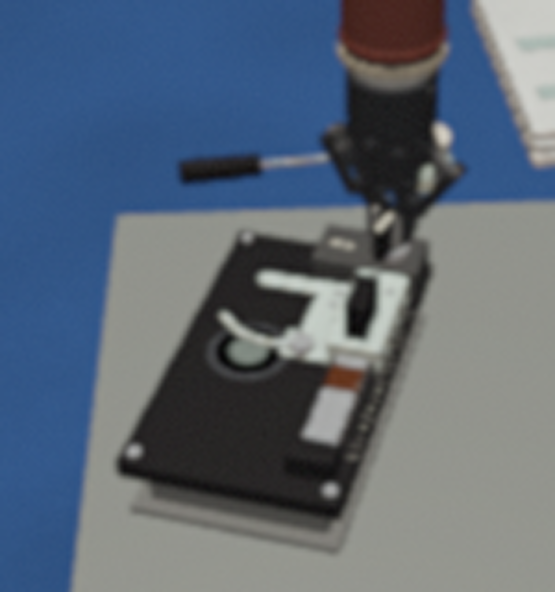

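```bash
python3 - <<'E'
from h import *
ax=(.0600,.1206)
for k,a in enumerate([1.15,.95,.75,.55,.35,.15,0.]):
    move_straight(W(*ax,.1035),Q(PS[2]+a),rate=.05)
    s=state();q=s["eef_rot"];ang=2*np.arctan2(q[2],q[1])-PS[2]
    ang=(ang+np.pi)%(2*np.pi)-np.pi
    print(round(s["clock"],2),(1e3*S(s["position"])).round(1),SF(s["ft_force"]).round(1),s["wrist_torque"].round(2),round(ang,4),round(s["q"][6],2),s["finger_gap"].round(3))
    if np.abs(s["ft_force"]).max()>30: print("stop");break
E
```

```text
Traceback (most recent call last):
AttributeError: 'float' object has no attribute 'round'
```

```bash
cat > turn.py <<'E'
from h import *
import sys
ax=(.0600,.1206)
for a in map(float,sys.argv[1:]):
    move_straight(W(*ax,.1035),Q(PS[2]+a),rate=.05)
    s=state();q=s["eef_rot"];ang=2*np.arctan2(q[2],q[1])-PS[2]
    ang=(ang+np.pi)%(2*np.pi)-np.pi
    print(round(s["clock"],2),(1e3*S(s["position"])).round(1),SF(s["ft_force"]).round(1),s["wrist_torque"].round(2),round(ang,4),round(s["q"][6],2),round(s["finger_gap"],3))
    if np.abs(s["ft_force"]).max()>30: print("stop");break
E
python3 turn.py 1.1 .95
```

```text
28.73 [ 60.1 120.9 103.9] [-2.3  0.3  4.7] [ 0.16  0.34 -0.08] 1.1033 -1.29 0.155
29.02 [ 60.1 120.9 103.9] [-2.3  0.1  5.7] [ 0.15  0.36 -0.12] 0.9545 -1.43 0.153
```

```bash
python3 turn.py .75 .55 .35 .15 0; python3 - <<'E'
from h import *
cv2.imwrite("pics/s5.png",cv2.resize(snapshot("side")[120:230,265:375],None,fx=5.4,fy=5.4,interpolation=cv2.INTER_CUBIC))
E
```

```text
29.38 [ 60.2 120.8 103.9] [-1.9 -0.5  6.2] [ 0.08  0.38 -0.13] 0.7548 -1.62 0.157
29.73 [ 60.2 120.7 103.9] [-1.8 -0.2  5.3] [ 0.08  0.3  -0.11] 0.5547 -1.81 0.159
30.07 [ 60.2 120.7 103.9] [-1.6 -0.3  7.4] [ 0.07  0.35 -0.12] 0.3547 -2.0 0.156
30.43 [ 60.2 120.6 103.9] [-1.5  0.5  5.3] [ 0.    0.38 -0.08] 0.1546 -2.19 0.157
30.73 [ 60.2 120.5 103.9] [-1.8 -0.5  5.6] [-0.05  0.38 -0.06] 0.0044 -2.33 0.158
```

View pics/s5.png

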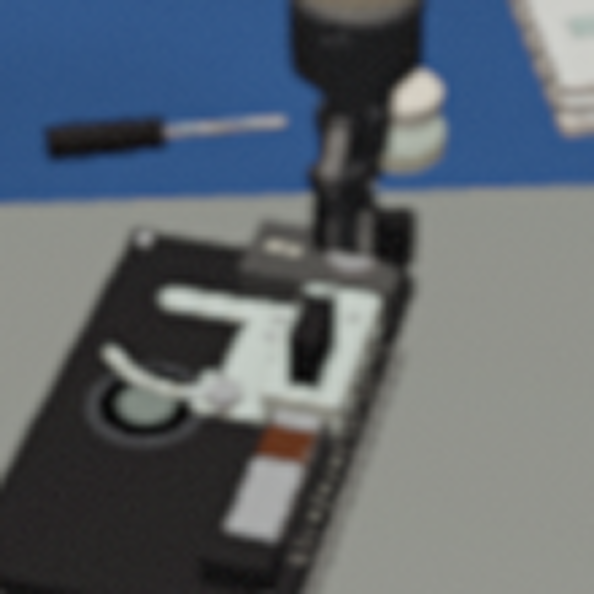

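```bash
python3 turn.py -.005; python3 - <<'E'
from h import *
gripper_to(.65)
s=state();print(s["clock"],SF(s["ft_force"]))
move_straight(W(.06,.1206,.21),rate=.2)
goto_joints([1.051, 0.333, 0.04, 1.465, -0.013, 1.343, -0.059])
print(state()["clock"])
t=np.mean([snapshot("top").astype(float) for _ in range(4)],0);s=np.mean([snapshot("side").astype(float) for _ in range(4)],0)
np.save("t.npy",t);np.save("s.npy",s)
cv2.imwrite("pics/t6.png",cv2.resize(t[165:270,230:360],None,fx=5.5,fy=5.5,interpolation=cv2.INTER_CUBIC))
cv2.imwrite("pics/t6z.png",cv2.resize(t[170:210,240:290],None,fx=14,fy=14,interpolation=cv2.INTER_CUBIC))
cv2.imwrite("pics/s6.png",cv2.resize(s[150:190,300:350],None,fx=14,fy=14,interpolation=cv2.INTER_CUBIC))
E
```

```text
31.02 [ 60.2 120.6 103.9] [-1.8 -0.8  6. ] [-0.09  0.39 -0.04] 0.0003 -2.33 0.156
31.5 [0.58800058 0.17245454 0.59154087]
34.9917[ WARN:0@9.183] global loadsave.cpp:1063 imwrite_ Unsupported depth image for selected encoder is fallbacked to CV_8U.
```

View pics/t6.png

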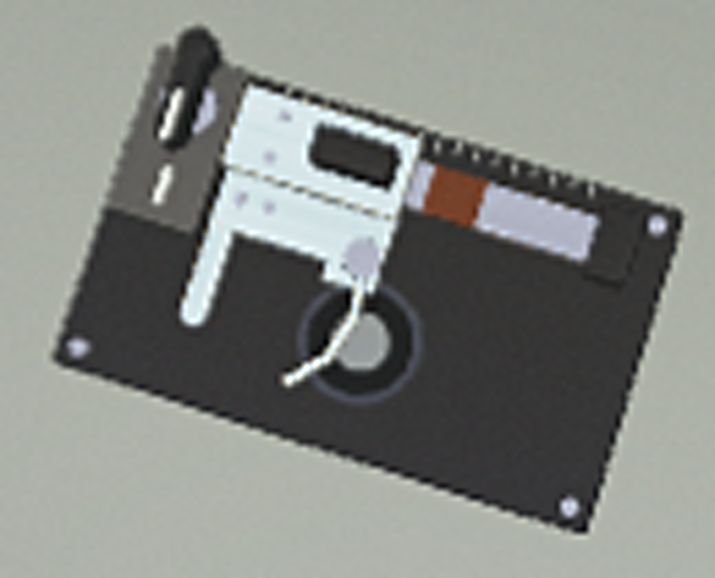

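View pics/t6z.png

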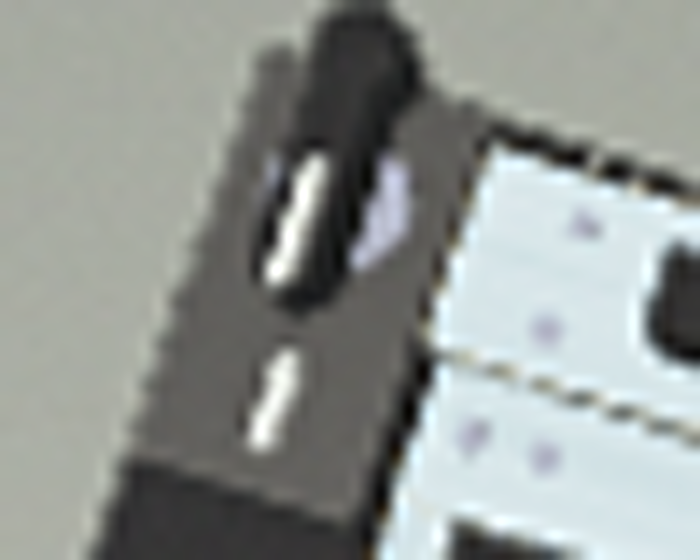

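View pics/s6.png

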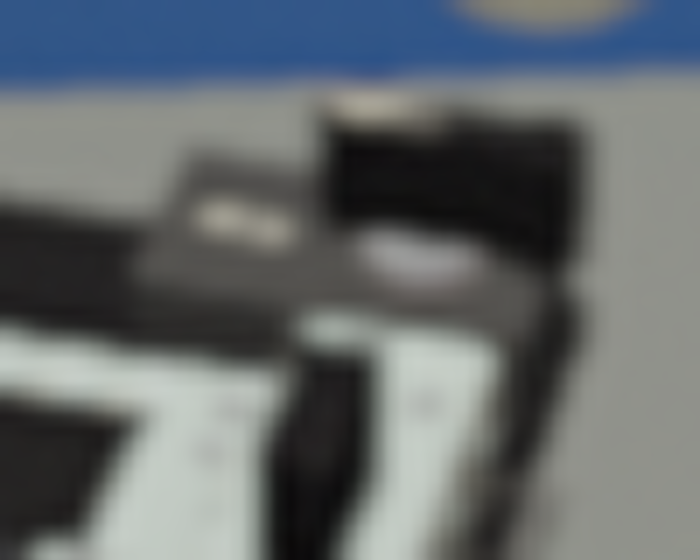

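```bash
python3 - <<'E'
from h import *
t=np.load("t.npy").min(2)
# crop offsets (240,170) scale 14
def fit(box,z):
    x0,x1,y0,y1=[int(round(v)) for v in box]
    sub=t[y0:y1,x0:x1]; bg=np.median(sub) ; w=np.clip(sub-105,0,None)
    yy,xx=np.mgrid[y0:y1,x0:x1]; m=w>0
    P=np.array([unproj("top",(u,v),z) for u,v in zip(xx[m],yy[m])]); P=np.array([S([*p,z])[:2] for p in P]); ww=w[m]
    c=(P*ww[:,None]).sum(0)/ww.sum(); C=np.cov(P.T,aweights=ww); e,v=np.linalg.eigh(C); d=v[:,1]; d*= -np.sign(d[0])
    print(m.sum(),c,"angle rel -x",np.arctan2(-d[1],-d[0]),np.sqrt(e))
    return c
k=fit((240+240/14,240+340/14,170+140/14,170+295/14),.132)
i=fit((240+230/14,240+315/14,170+335/14,170+460/14),.092)
E
```

```text
23 [0.04880564 0.12137195] angle rel -x 0.04568740486238319 [0.00197092 0.00781934]
21 [0.01585167 0.12117045] angle rel -x -0.012686560050810035 [0.00174854 0.00613048]
```

```bash
python3 - <<'E'
from h import *
T=np.load("t.npy"); t=T.min(2)
print(t[178:203,256:270].astype(int))
# upsampled per-row centroid
def rows(y0,y1,c0,c1,slope,z,half=2.5,thr=80):
    uv=[];w=[]
    for y in range(y0,y1):
        xc=c0+(y-y0)*slope; xs=np.arange(int(np.ceil(xc-half)),int(np.floor(xc+half))+1); v=np.clip(t[y,xs]-c1,0,None)
        if v.max()>thr: uv.append(((xs*v).sum()/v.sum(),y))
    P=np.array([S([*unproj("top",q,z),z])[:2] for q in uv]); f=np.polyfit(P[:,0],P[:,1],1); print(np.round(uv,2).tolist(),"angle",np.arctan(f[0]),"y@16",np.polyval(f,.016),"y@60",np.polyval(f,.06), "rms",np.std(P[:,1]-np.polyval(f,P[:,0])))
rows(181,191,262.7,60,-.33,.132)
rows(195,202,260.3,95,-.29,.092)
E
```

```text
[[168 121  91  87  93  58  51  49  53  50  37  30  62  85]
 [148 107  90  89  82  57  48  49  53  43  34  28  84  90]
 [119  92  90  90  59  44  41  47  51  39  31  44  86  89]
 [111  87  87 128  69  74 191  99  47  35  28 117 133  95]
 [105  89  88 137  65 184 222 104  39  31  23 164 183 101]
 [ 91  89 109  89  42 244 181  73  31  27  38 170 187  95]
 [ 86  88  99  61  71 251 155  56  32  26 116 176 185 121]
 [ 88  93  79  49 180 226 112  38  30  21 161 184 186 111]
 [ 91  92  60  38 244 181  74  31  28  41 170 184 172 100]
 [ 89  93  50  70 251 158  56  31  25 117 179 170 113  87]
 [ 91  92  51 183 229 113  37  32  24 167 157 105  88  88]
 [ 91  92  57 250 188  78  34  30  31 106  98  88  88  92]
 [ 92  93  82 127  77  38  32  29  62  87  89  92  90  91]
 [ 92  93  91  74  36  28  29  49  85  93  91  92  92  89]
 [ 93  91  90  91  71  53  82  88  92  93  91  91  92  93]
 [ 92  93  92  92  90  88  91  93  91  93  93  93  90  89]
 [ 92  90  93  88  86  89  90  92  93  92  93  92  93  65]
 [ 92  92  87 119 207 124  89  93  92  91  91  94  96  52]
 [ 93  91  86 202 228 127  88  91  93 
[... 152 characters left out ...]
 234 137  88  94  93  93  93  95  95  45  19]
 [ 92  83 247 189 102  93  92  94  94  93  96  68  38  63]
 [ 92 121 228 168  98  90  94  95  92  92 100  53  28 159]
 [ 93  96 119 103  91  93  95  93  97  96  94  44  36 206]]
[[262.13, 181.0], [261.73, 182.0], [261.47, 183.0], [261.28, 184.0], [260.8, 185.0], [260.47, 186.0], [260.29, 187.0], [259.8, 188.0], [259.49, 189.0]] angle 0.014492248502251176 y@16 0.1203497855589324 y@60 0.12098748913827799 rms 0.00018950690628530438
[[260.03, 195.0], [259.72, 196.0], [259.71, 197.0], [259.31, 198.0], [258.78, 199.0], [258.43, 200.0], [258.23, 201.0]] angle 0.01854863316251815 y@16 0.12113052970754745 y@60 0.12194676317770817 rms 0.0003425593236369207
```

```bash
python3 - <<'E'
from h import *
a=cv2.imread("pics/top0.png").astype(float);b=np.load("t.npy")
for n,(x,y) in dict(obj=(440,165),box=(441,228),jar=(193,174),drv=(189,225)).items():
    print(n,np.abs(a-b)[y-28:y+28,x-22:x+22].mean().round(1),np.abs(a-b)[y-28:y+28,x-22:x+22].max())
finish_job(); print(state()["clock"])
E
```

```text
obj 2.2 12.75
box 2.1 11.75
jar 2.0 12.0
drv 2.2 11.25
the job is handed in; nothing more can be done
the job is handed in; nothing more can be done
```

I worked the carriage loose, brought it home against the lock block, then turned the lock knob to its index line. I handed the job in at about 35.5 s of the 61 s allowed.

- **Freeing the carriage:** I held it by the thumb grip across its length. It bound going out four times, each bind about 3 mm farther, with a stroke back to the other bind after each. The fifth stroke out ran free.
- **Bringing it home:** The force rose to about 15 N at a carriage position of about 0.100. The pictures show it up against the block. I let go of the grip before going to the knob.
- **Lock knob:** I turned it clockwise from about 1.29 rad, let go and moved the arm back to its start pose. In the top picture the knob line and the index line agree in direction to about 0.004 rad. The knob line, extended, meets the index within about 0.8 mm, so I put the error at no more than about 0.02 rad.
- **A check that disagreed:** My first image fit of the knob line gave about 0.05 rad off. I put that down to light pixels from the steel hub in the fitted area, and the row-by-row fit that left them out gave the figures above.
- **Bystanders:** The objective, grease jar, screwdriver and slide box look the same in the top picture before and after; only picture noise differs.
- **Forces:** The highest force I read along the rail was about 24 N.

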